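# Pin the tie bar into the clevis

## Robot

A 7-joint arm with a two-finger parallel gripper is mounted at the origin on the work surface. World frame = base frame: x ahead of the robot, y to its left, z up, the work surface at z = 0. Lengths are in m, angles in degrees, forces in N, time in s.
With the tool pointing down it reaches from about 0.425 to 0.925 m from the base axis. Payload 6.8 kg.
Tool frame: the origin (TCP) lies at the very end of the fingers, on their centre line; the grasp point (between the pads) lies 19 mm behind it; z points along the fingers, y is the line along which they close (so a half turn about z gives the same grasp; the last joint's range is limited). The gripper opens to 88 mm and grips with 3 to 60 N. Pads are 20 mm wide; open, the fingers measure 115 mm over their backs; the gripper's body (75 mm by 178 mm) begins 61 mm behind the grasp point.
Start: joints at [70.296, 27.33, 1.283, 89.118, -0.659, 63.558, -4.761], TCP at [0.158, -0.656, 0.223] pointing down, gripper open.
Joint ranges: [-169.35, 169.35], [-19.33, 120.38], [-80.79, 83.38], [13.8, 139.57], [-78.32, 258.32], [9.67, 109.79], [-169.56, 169.56]. Speed limits (degrees/s): [136.94, 136.94, 180, 180, 180, 180, 180].

## Interface

Orientations are given as a 3x3 rotation matrix whose columns are the frame's x, y, z axes.
In Python, from workcell import sensors, imaging, env gives the robot as it stands.
- The arm moves only by the tool jog_arm, never from a script. Its argument "deltas" is a list that holds one entry, the list of rows, each a list of 5 numbers: the shift along the world's x, y, z in mm, then the turn about the world's z in degrees, then the finger opening in mm, from 0 to 87.8. In form: [[[dx, dy, dz, twist, hand], ...]]. A call has exactly 5 rows; each row is the pose to reach, as a shift and turn from the pose commanded when the call began; what a row does not reach only later rows make up. A row lasts 1/10 s, in which the tool goes at most 50 mm and 8.59 degrees, less where a joint would pass 70% of its speed; a pose out of reach is approached as far as the arm can. A call with a gripper value outside its range is refused whole. The fingers move at their own pace and stop on an object; "squeeze" is the grip in N (left out, the last holds). Time passes only in rows, so rows that repeat a pose let the fingers close, or fill a call up. It gives the time, the measured TCP pose, the force, the opening and the grip force at its end, in the units of the state.
- sensors.read_state(): the state, without advancing time (a new reading comes with each control period).
- imaging.camera(name): name is "side" or "top" or "wrist"; returns (picture, depth): 420x560x3 uint8, red, green, blue; 420x560 float32, m along the optical axis (not along the pixel's ray), 0 where there is no reading.
- imaging.calibration(name): a dict with "vfov" (degrees; the focal length in pixels is half the picture's height over the tangent of half this angle, whatever the lens; pixels are square), "cx", "cy" (the principal point, pixels), "view" (4x4, takes a point from world to camera coordinates). Camera axes: x right, y down, z forward; pixel columns grow to the right and rows downward; lengths in m; the calibration is good to about 2 mm. The wrist camera is an equidistant fisheye: a pixel r from the principal point sees the ray r / f radians off the axis. A picture is of the moment at which its call begins: read the wrist's pose just before it. calibration takes no time and is no camera call; for the wrist camera it gives the pose at the moment of the call.
- env.sign_off(): hands the job in; it is judged then, once.
The state is a dict: "clock": time; "qpos": joint angles; "qd": joint speeds; "effort": joint torques, N m; "tcp_pos": TCP position; "tcp_rot": TCP orientation; "wrist_force": force on the tool from outside, world axes, zero at the start; "torque": the same for the moment, N m; "grip_width": opening from 0.0 (shut) to 1.0 (fully open); "finger_force": force on a finger pad.
Only numpy, scipy, OpenCV 4.12 (cv2) and the standard library are available. Lean on these libraries where they do the work, as an engineer would, in place of code of your own. Each camera call takes 0.05 s, during which the arm holds its last target. There are 200 camera calls.

## Task

Lower the aluminium tie bar, on edge, into the green clevis so that its eye lines up with the clevis holes; then pull the yellow-handled pin out of its rack and drive it through both cheeks and the bar, from either side, until its handle is fully home against the cheek. Its handle is tucked inside the rack and only the shank, with a yellow band, sticks out, so you will have to draw it out by the shank and then take it again by the handle. Let go of everything at the end, and leave the blue pin and all the other tools, cans and bottles standing or lying where they are.

Things in the scene. Friction and masses are not known exactly. Their poses are not given: they have to be found in the camera images.
- bore (a point): Centre of the fixed green clevis: on the axis of its bore, mid-way between the cheeks, 45 mm above the bench. y runs along the bore (level), x along the slot, z up. The bar belongs with its eye here and its body towards -x. Each cheek is 40 mm long (x -20 to 20), 18 mm thick (15 to 33 mm either side in y), top 67 mm above the bench, with a 19 mm round through hole.
- fixture: Dark steel plate that carries the clevis, fixed: x from -115 to +95, y from -50 to +50 mm, top 25 mm above the bench; origin on the bench, axes as bore, bore at x 50, y 0, z 45. The slot between the cheeks is 30 mm wide, open at both ends and on top; its floor is the plate. Two low guides at x -87 to -62, 17 to 29 mm either side in y, tops 39 mm up, take the bar's tail.
- bar_mid (a point): Centre of the loose aluminium tie bar (half-way up): a straight bar 160 mm long (x), 24 mm thick (y), 40 mm high (z), about 0.4 kg, standing on its 24 mm wide edge on the bench, axes x along the bar towards the eye end, z up. Grip it across the 24 mm.
- bar: The whole tie bar; origin at the middle of its lower edge, axes as bar_mid.
- bar_eye (a point): Centre of the eye of the tie bar: a 19 mm round hole through the 24 mm thickness (along y), 60 mm from the bar's centre towards +x, the end whose last 13 mm are painted green, 20 mm above its lower edge. Axes as the bar.
- pin_handle (a point): Centre of the yellow square handle of the loose pin, 60 mm long (x), 30 x 30 mm; x runs towards the pin's tip, z up. Lying flat on it, the pin's axis is 15 mm above the bench. A steel shank, 16 mm diameter, 85 mm long, starts at the shoulder 30 mm ahead, same axis; its last 13 mm taper to 8 mm diameter. At the start the handle is wholly inside rack_y, only the shank sticks out.
- pin: The whole yellow-handled pin, about 0.22 kg, balanced about 14 mm behind the shoulder, within the handle, so that it lies flat on the handle. Origin on the underside of the handle, below the shoulder, 15 mm below the axis; axes as pin_handle.
- pin_shank (a point): Point on the axis of the yellow-handled pin's shank, 35 mm ahead of the shoulder: the place to grip the shank. A yellow band is painted round the shank 54 to 69 mm ahead of the shoulder. Axes as pin_handle.
- pin_seat (a point): Point on the axis of the yellow-handled pin's shank, 33 mm ahead of the shoulder: it coincides with bore when the pin is fully home. Axes as pin_handle.
- rack_y: Grey steel sleeve fixed on the bench, holding the yellow-handled pin: 78 mm long, 54 wide, 45 high, back closed, 42 wide and 40 high inside. Origin on the bench at the middle of its mouth; x points out of the mouth, the sleeve lies at x -78 to 0. The pin lies along x, its shoulder about 5 mm inside; draw it out along +x (70 mm or more bring the whole handle out).
- rack_b: The same rack holding the blue-handled pin. Origin and axes as rack_y. Does not move.
- bluepin_handle (a point): Centre of the blue handle of another pin of the same size but with a 23 mm shank, too thick for the bore; it lies in rack_b as the yellow one in rack_y (shank sticking out 80 mm, with a blue band). Leave it.
- spraycan: Orange spray can, 60 mm diameter, 180 mm tall, standing; origin at the centre of its underside. Leave it standing.
- tin: Blue tin, 72 mm diameter, 75 mm tall, standing; origin at the centre of its underside. Leave it.
- hammer: Hammer 240 mm long lying on the bench. Leave it.
- wrench: Wrench 180 mm long lying on the bench. Leave it.
- oil: Green oil bottle, 48 mm diameter, 170 mm tall, standing; origin at the centre of its underside. Leave it standing.
- block: Dark steel block 50 x 75 x 50 mm, 0.8 kg, between the racks; origin at the centre of its underside. Leave it.
- angle: Offcut of angle iron 110 x 30 x 30 mm lying on the bench. Leave it.
Not all that is in view belongs to the job. What is shaped like the bar but purple is not meant.

How it is judged:
By the outcome, as a careful person would: the job done as asked, in the order asked, and still so for the second after the job is handed in, with the robot touching nothing.
It also fails if it takes over 64 s, if anything falls off the work surface, if the arm or the gripper's body presses on something with over 40 N, if the wrist force passes 120 N, or if a joint passes its speed limit or range.

## Working session

There is one attempt and no reset: what is moved stays moved. The work goes in short steps, Python scripts to look and compute and a tool call to move; the robot and the scene stay as the last step left them, time stands still between calls to the robot, and variables do not carry over. Pictures are saved under pics/ and viewed, at most 11 in all, crops included, and the job is handed in when it is done.

Besides the shell and the picture viewer there is one more tool, called after "Call:" in YAML: its name, and indented under it one key for each argument. jog_arm: Moves the arm, as the interface text tells. Its arguments: {"type":"object","properties":{"deltas":{"type":"array"},"squeeze":{"type":"number"}},"required":["deltas"]}

```bash
mkdir -p pics; cat > h.py <<'E'
import numpy as np, cv2
from workcell import sensors, imaging, env
def snap(n,save=None):
    c=imaging.calibration(n); p,d=imaging.camera(n)
    if save: cv2.imwrite('pics/'+save,p[:,:,::-1]); 
    np.savez(''+n+'.npz',p=p,d=d,view=c['view'],cx=c['cx'],cy=c['cy'],vfov=c['vfov'])
    return p,d,c
def load(n):
    z=np.load(''+n+'.npz'); return z['p'],z['d'],{k:z[k] for k in('view','cx','cy','vfov')}
def cloud(n,d,c):
    H,W=d.shape; f=H/2/np.tan(np.radians(c['vfov'])/2)
    u,v=np.meshgrid(np.arange(W),np.arange(H)); x=(u-c['cx']);y=(v-c['cy'])
    if n=='wrist':
        r=np.hypot(x,y)+1e-9; t=np.tan(np.minimum(r/f,1.5))/r; X=x*t*d;Y=y*t*d
    else: X=x/f*d;Y=y/f*d
    P=np.stack([X,Y,d,np.ones_like(d)],-1)@np.linalg.inv(c['view']).T
    P=P[...,:3]; P[d==0]=np.nan; return P
E
python3 - <<'E'
from h import *
for n in('top','side'):
    p,d,c=snap(n,n+'1.png'); print(n,c)
s=sensors.read_state(); print(s)
a=cv2.imread('pics/top1.png');
cv2.imwrite('pics/top1b.png',cv2.resize(a,(800,600),interpolation=cv2.INTER_CUBIC))
E
```

```text
top {'vfov': 42.86241587353351, 'cx': 277.75716282066475, 'cy': 197.46158468658524, 'view': array([[-0.01628764, -0.99981649, -0.01008456,  0.02806303],
       [-0.99472368,  0.01722475, -0.10113408,  0.45376767],
       [ 0.10128922,  0.00838411, -0.99482169,  1.34534   ],
       [ 0.        ,  0.        ,  0.        ,  1.        ]])}
side {'vfov': 45.80202111407303, 'cx': 277.4435486434492, 'cy': 215.1758241209022, 'view': array([[-0.94577461, -0.32461078, -0.01175704,  0.45368828],
       [-0.21170131,  0.64344931, -0.73563275,  0.14411023],
       [ 0.24635938, -0.69325379, -0.67727855,  1.23946608],
       [ 0.        ,  0.        ,  0.        ,  1.        ]])}
{'clock': 0.1, 'qpos': array([70.29728791, 27.36933001,  1.2801724 , 89.16860779, -0.65963209,
       63.55833239, -4.76144487]), 'qd': array([-0.07158666, -0.06432601,  0.02652191, -0.18029207, -0.0155939 ,
        0.07038303, -0.11122597]), 'effort': array([ 4.23844511e-03, -5.84095001e+01,  1.54002707e+00, -2.73312056e+01,
       -5.42373152e-02,  1.32188227e-02,  5.79632888e-05]), 'tcp_pos': array([ 0.15755458, -0.65582817,  0.22182896]), 'tcp_rot': array([[ 9.72330343e-01,  2.33609705e-01, -4.58733070e-04],
       [ 2.33610134e-01, -9.72329217e-01,  1.48293317e-03],
       [-9.96119868e-05, -1.54906561e-03, -9.99998795e-01]]), 'wrist_force': array([-0.27961548, -0.32098804,  0.79663948]), 'torque': array([ 0.02117526,  0.02597051, -0.00936328]), 'finger_force': 0.0, 'grip_width': 1.0000985218054377}
```

View pics/top1b.png

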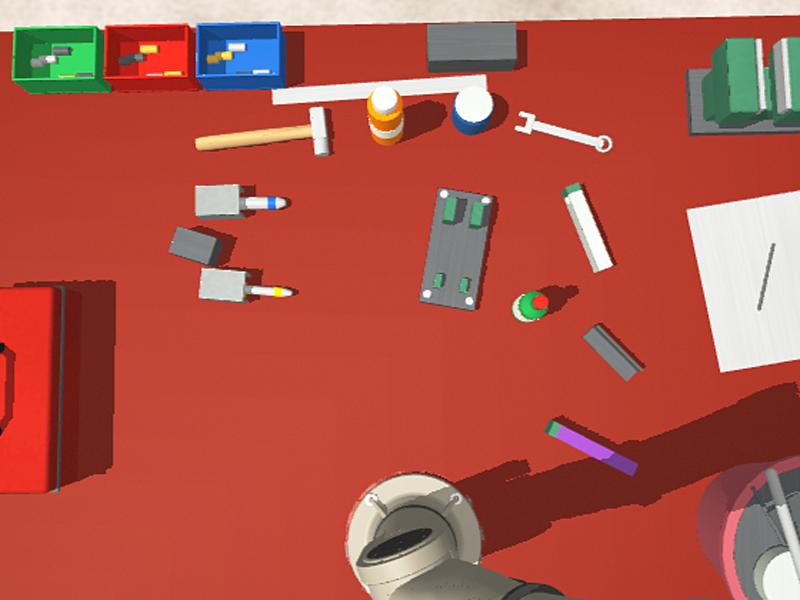

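View pics/side1.png

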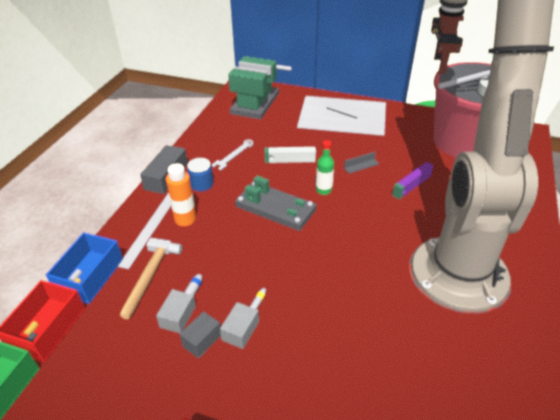

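The top picture (800 px wide) shows these things:
- **Bar candidates:** the aluminium bar is at (587,228) with its green end at (572,190). The purple decoy is at (592,447), so I choose the aluminium one.
- **Pin candidates:** the yellow-banded pin is at (275,292) in the rack at (223,285). The blue pin is at (268,203), so I choose the yellow one.
- **Clevis:** it is at (463,211) on the fixture, with its guides at (452,283). The large green vise at the right is not meant.

```bash
cat > m.py <<'E'
from h import *
p,d,c=load('top'); P=cloud('top',d,c)
def reg(name,x0,y0,x1,y1,zl,zh):  # in 800px coordinates
    s=1/1.4286; m=np.zeros(d.shape,bool); m[int(y0*s):int(y1*s),int(x0*s):int(x1*s)]=1
    with np.errstate(invalid='ignore'): m&=(P[...,2]>zl)&(P[...,2]<zh)
    Q=P[m]; (cx,cy),(w,h),a=cv2.minAreaRect((Q[:,:2]*1000).astype(np.float32))
    pc=np.linalg.svd(Q[:,:2]-Q[:,:2].mean(0),full_matrices=False)[2][0]
    print(name,len(Q),'rect',np.round([cx,cy,w,h,a],1),'mean',np.round(Q.mean(0)*1000,1),'pca',round(np.degrees(np.arctan2(pc[1],pc[0])),1),'zmed',np.round(np.median(Q[:,2])*1000,1))
reg('bar',550,170,625,285,.03,.05)
reg('plate',410,180,505,320,.019,.031)
reg('cheekL',440,190,461,226,.058,.075)
reg('cheekR',463,190,490,232,.058,.075)
reg('guideL',430,265,447,295,.034,.045)
reg('guideR',455,270,475,297,.034,.045)
reg('rackY',190,255,250,305,.038,.052)
reg('rackB',190,175,245,225,.038,.052)
reg('shank',249,280,300,302,.012,.03)
reg('block',160,215,225,270,.04,.06)
reg('oil',505,280,560,330,.02,.2)
reg('hammer',190,100,335,165,.008,.06)
reg('angle',570,315,650,390,.008,.05)
E
python3 m.py; python3 -c "
import cv2
a=cv2.imread('pics/top1.png')
cv2.imwrite('pics/c1.png',cv2.resize(a[115:225,120:440],(800,275),interpolation=cv2.INTER_CUBIC))"
```

```text
bar 666 rect [ 546.9 -320.6  160.2   27.7   20.5] mean [ 546.3 -319.7   40.2] pca -160.2 zmed 40.5
plate 2652 rect [514.3 -85.7  99.9 211.5  79.3] mean [508.3 -84.2  25.4] pca 169.1 zmed 25.4
cheekL 118 rect [577.3 -73.2  18.   40.6  78.9] mean [576.9 -73.   67.1] pca 169.4 zmed 67.3
cheekR 121 rect [ 567.9 -120.2   18.    40.4   79.3] mean [ 567.8 -119.9   67.1] pca 169.1 zmed 67.1
guideL 42 rect [453.5 -51.   11.3  23.8  77.2] mean [453.4 -51.   39.8] pca 167.8 zmed 39.8
guideR 48 rect [445.6 -96.   11.8  23.8  79.5] mean [445.4 -95.8  39.1] pca 168.9 zmed 39.5
rackY 716 rect [467.2 340.1 100.9  78.5  84.2] mean [458.  332.9  45.3] pca -121.1 zmed 45.4
rackB 650 rect [606.3 340.5  56.1  79.6   1.7] mean [605.5 340.1  45.1] pca 90.3 zmed 45.2
shank 181 rect [443.  249.5  75.6  16.3  83.6] mean [442.9 250.6  21.5] pca -95.6 zmed 21.6
block 616 rect [542.1 374.6  76.2 101.3  69.3] mean [525.6 379.5  49.7] pca 75.0 zmed 49.8
oil 406 rect [ 403.2 -204.7   47.8   42.3   19.5] mean [ 401.2 -200.   114.6] pca -156.6 zmed 114.0
hammer 1145 rect [741.8 266.1 257.  122.2  88.8] mean [729.1 243.8  22.9] pca 95.1 zmed 23.6
angle 220 rect [ 326.5 -362.2  129.1  120.8   80.6] mean [ 326.9 -363.4   19. ] pca -135.6 zmed 16.2
```

View pics/c1.png

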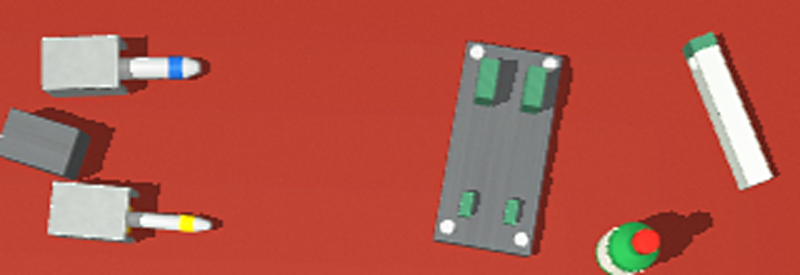

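The crop confirms both choices. The yellow band is at (190,223), and the silver bar has its green end at (703,43). Next I check where the spray can and tin stand relative to the insertion path.

```bash
cat >> m.py <<'E'
print('---')
reg('can',360,75,412,150,.1,.2)
reg('canTop',360,75,412,150,.165,.2)
reg('tin',445,80,500,140,.06,.09)
reg('rackYtop',190,264,250,305,.041,.049)
reg('shank_in',249,285,268,300,.016,.03)
reg('shank_out',278,285,300,300,.010,.03)
reg('wrench',505,105,620,155,.003,.03)
E
python3 m.py | sed 1,/---/d
python3 - <<'E'
from h import *
s=load('side');P=cloud('side',s[1],s[2])
Q=P[165:228,160:200].reshape(-1,3)
Q=Q[(Q[:,2]>.04)&(Q[:,2]<.19)]
(c,r)=cv2.minEnclosingCircle((Q[:,:2]*1000).astype(np.float32));print(c,r, np.percentile(Q,[1,50,99],axis=0))
E
```

```text
can 619 rect [735.8  35.4  53.2  59.3   6.1] mean [730.4  35.1 156.6] pca 93.3 zmed 153.2
canTop 261 rect [739.4  35.8  40.3  39.8  21.3] mean [738.2  35.5 178.5] pca -146.3 zmed 178.9
tin 617 rect [ 760.7 -118.8   68.3   68.4   33.1] mean [ 759.4 -118.2   74. ] pca 157.1 zmed 75.2
rackYtop 557 rect [458.2 329.4  78.2  62.6  83.8] mean [453.8 329.7  45. ] pca -96.8 zmed 45.1
shank_in 76 rect [444.9 270.7  32.4  15.5  87.1] mean [444.6 271.1  22.3] pca -97.3 zmed 22.3
shank_out 56 rect [440.9 223.9  24.4  15.6  87.3] mean [440.6 225.2  21. ] pca -96.7 zmed 20.8
wrench 971 rect [ 736.1 -287.2  210.4   93.3   89. ] mean [ 732.6 -290.4    6.4] pca -96.8 zmed 5.7
(797.9423828125, -19.616506576538086) 114.9577865600586 [[ 0.71127621 -0.10975802  0.04121281]
 [ 0.73699141  0.04964301  0.09802843]
 [ 0.87221817  0.06807374  0.18044978]]
```

Call:
jog_arm:
  deltas:
    - [[38,33,0,2,87],[76,66,0,4,87],[114,98,0,6,87],[151,130,0,6.7,87],[188,163,0,6.7,87]]

```text
clock: 0.6
tcp_pos: [0.3468, -0.4917, 0.2224]
tcp_rot: [[0.938, 0.346, -0.0], [0.346, -0.938, 0.0], [-0.0, -0.0, -1.0]]
wrist_force: [0.6, 0.2, 0.4]
grip_width: 0.991
finger_force: 0.0
```

Call:
jog_arm:
  deltas:
    - [[38,33,-10,0,87],[76,66,-20,0,87],[114,98,-30,0,80],[151,130,-40,0,70],[188,163,-50,0,60]]

```text
clock: 1.1
tcp_pos: [0.5319, -0.3313, 0.1728]
tcp_rot: [[0.939, 0.345, -0.0], [0.345, -0.939, 0.0], [-0.0, -0.0, -1.0]]
wrist_force: [0.4, -0.4, -0.4]
grip_width: 0.765
finger_force: 0.0
```

```bash
python3 - <<'E'
from h import *
p,d,c=snap('wrist','w1.png'); P=cloud('wrist',d,c)
s=sensors.read_state(); print(s['tcp_pos'],c['view'],c['cx'],c['cy'],c['vfov'])
m=(abs(P[...,2]-.040)<.006)&(abs(P[...,0]-.5465)<.1)&(abs(P[...,1]+.32)<.06)
Q=P[m];print(len(Q),Q.mean(0),cv2.minAreaRect((Q[:,:2]*1000).astype(np.float32)))
E
```

```text
[ 0.53877777 -0.32169454  0.17114725] [[ 3.44591495e-01 -9.38752703e-01 -2.54301206e-04 -4.94115664e-01]
 [-9.10692228e-01 -3.34356944e-01  2.42580089e-01  3.56020575e-01]
 [-2.27807742e-01 -8.33594455e-02 -9.70131350e-01  4.34675052e-01]
 [ 0.00000000e+00  0.00000000e+00  0.00000000e+00  1.00000000e+00]] 283.71071024212523 212.03012244204567 65.70646984690485
4365 [ 0.55045662 -0.3187227   0.04052069] ((546.9181518554688, -320.0843811035156), (159.9259796142578, 24.387554168701172), 19.68539047241211)
```

View pics/w1.png

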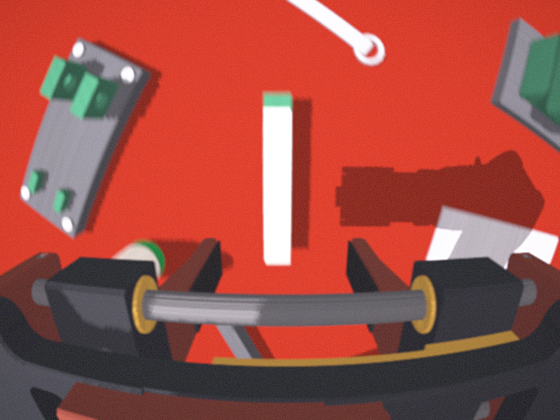

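The wrist picture shows the bar lying between the fingers, from the green end at (278,98) to the tail at (278,262). It measures 160 x 24 mm at (546.9, -320.1), 19.7°.

Call:
jog_arm:
  deltas:
    - [[13,10,-15,-0.5,60],[13,10,-40,-0.5,60],[13,10,-70,-0.5,60],[13,10,-100,-0.5,60],[13,10,-110,-0.5,60]]

```text
clock: 1.65
tcp_pos: [0.5415, -0.3219, 0.0601]
tcp_rot: [[0.941, 0.337, -0.005], [0.337, -0.941, 0.002], [-0.004, -0.004, -1.0]]
wrist_force: [-0.6, -0.0, 1.2]
grip_width: 0.685
finger_force: 0.0
```

Call:
jog_arm:
  deltas:
    - [[0,0,0,0,60],[0,0,0,0,60],[0,0,0,0,60],[0,0,0,0,60],[0,0,0,0,60]]

```text
clock: 2.15
tcp_pos: [0.5444, -0.3231, 0.0644]
tcp_rot: [[0.941, 0.337, 0.001], [0.337, -0.941, -0.001], [0.001, 0.001, -1.0]]
wrist_force: [0.1, 0.5, -0.1]
grip_width: 0.683
finger_force: 0.0
```

Call:
jog_arm:
  deltas:
    - [[2.5,3,-15,0,60],[2.5,3,-30,0,60],[2.5,3,-45,0,60],[2.5,3,-55,0,60],[2.5,3,-58,0,60]]

```text
clock: 2.65
tcp_pos: [0.5451, -0.3192, 0.0031]
tcp_rot: [[0.941, 0.337, -0.003], [0.337, -0.941, 0.001], [-0.002, -0.002, -1.0]]
wrist_force: [0.1, -0.3, 0.3]
grip_width: 0.681
finger_force: 0.0
```

Call:
jog_arm:
  deltas:
    - [[2.5,0,0,0,60],[0,0,0,0,40],[0,0,0,0,20],[0,0,0,0,15],[0,0,0,0,15]]
  squeeze: 30

```text
clock: 3.15
tcp_pos: [0.5466, -0.32, 0.0059]
tcp_rot: [[0.941, 0.337, 0.001], [0.337, -0.941, -0.0], [0.0, 0.001, -1.0]]
wrist_force: [0.0, -1.1, 0.5]
grip_width: 0.36
finger_force: 0.0
```

Call:
jog_arm:
  deltas:
    - [[0,0,0,0,15],[0,0,0,0,15],[0,0,0,0,15],[0,0,0,0,15],[0,0,0,0,15]]

```text
clock: 3.65
tcp_pos: [0.5466, -0.32, 0.0057]
tcp_rot: [[0.941, 0.337, 0.0], [0.337, -0.941, -0.0], [0.0, 0.0, -1.0]]
wrist_force: [-0.4, -0.4, 4.4]
grip_width: 0.27
finger_force: 30.0
```

```bash
cat > fx.py <<'E'
from h import *
def fx():
    p,d,c=load('wrist'); P=cloud('wrist',d,c).reshape(-1,3)
    B=np.array([572.9,-96.8]);t=np.radians(-10.7);e=np.array([np.cos(t),np.sin(t)]);n=np.array([-e[1],e[0]])
    q=P*1000; u=(q[:,:2]-B)@e; v=(q[:,:2]-B)@n; z=q[:,2]
    for nm,m in dict(cheek=(z>62)&(z<72)&(abs(u)<30)&(abs(v)<45),cL=(z>62)&(z<72)&(abs(u)<30)&(v>0)&(v<45),cR=(z>62)&(z<72)&(abs(u)<30)&(v<0)&(v>-45),guide=(z>35.5)&(z<43)&(abs(u+124)<20)&(abs(v)<40),plate=(z>20)&(z<30)&(u>-190)&(u<70)&(abs(v)<65)).items():
        if m.sum()<30: print(nm,m.sum());continue
        pts=q[m][:,:2].astype(np.float32); r=cv2.minAreaRect(pts); cc=np.array(r[0])
        print(nm,m.sum(),np.round(cc,1),np.round(r[1],1),round(r[2],1),'off u,v',np.round([(cc-B)@e,(cc-B)@n],1))
if __name__=='__main__': fx()
E
python3 fx.py
```

```text
cheek 1397 [573.5 -96.2] [68.4 41. ] 79.0 off u,v [0.4 0.7]
cL 643 [578.2 -72.5] [20.6 40.8] 80.5 off u,v [ 0.7 24.9]
cR 754 [ 568.7 -120. ] [19.6 40.9] 79.8 off u,v [  0.2 -23.6]
guide 386 [451.  -73.3] [59.7 25.9] 79.1 off u,v [-124.1    0.4]
plate 9713 [514.5 -84.9] [101.9 210.9] 79.3 off u,v [-59.6   0.8]
```

Call:
jog_arm:
  deltas:
    - [[0,0,15,0,15],[0,0,40,0,15],[0,0,70,0,15],[0,0,90,0,15],[0,0,95,0,15]]

```text
clock: 4.15
tcp_pos: [0.5476, -0.3203, 0.1033]
tcp_rot: [[0.941, 0.337, 0.004], [0.337, -0.941, -0.002], [0.003, 0.003, -1.0]]
wrist_force: [0.3, -0.4, -2.6]
grip_width: 0.271
finger_force: 30.0
```

Call:
jog_arm:
  deltas:
    - [[-6,42,0,-6,15],[-12,84,0,-13,15],[-18,126,0,-20,15],[-24,168,0,-26,15],[-29,205,0,-30.4,15]]

```text
clock: 4.65
tcp_pos: [0.5159, -0.1123, 0.0996]
tcp_rot: [[0.982, -0.188, -0.002], [-0.188, -0.982, 0.001], [-0.002, -0.0, -1.0]]
wrist_force: [0.3, 0.7, -2.7]
grip_width: 0.27
finger_force: 30.0
```

Call:
jog_arm:
  deltas:
    - [[-3,20,0,0,15],[-3,29,0,0,15],[-3,29,0,0,15],[-3,29,0,0,15],[-3,29,0,0,15]]

```text
clock: 5.15
tcp_pos: [0.5144, -0.0877, 0.1003]
tcp_rot: [[0.982, -0.188, -0.0], [-0.188, -0.982, -0.001], [-0.0, 0.001, -1.0]]
wrist_force: [0.3, 0.0, -3.1]
grip_width: 0.273
finger_force: 30.0
```

```bash
python3 - <<'E'
from h import *
snap('wrist','w2.png');s=sensors.read_state(); print(s['tcp_pos'],np.degrees(np.arctan2(s['tcp_rot'][1,0],s['tcp_rot'][0,0])))
import fx; fx.fx()
p,d,c=load('wrist');P=cloud('wrist',d,c).reshape(-1,3)
Q=P[(abs(P[:,2]-s['tcp_pos'][2]-.035)<.008)&(np.hypot(P[:,0]-.514,P[:,1]+.085)<.1)];print(len(Q));
if len(Q): print(cv2.minAreaRect((Q[:,:2]*1000).astype(np.float32)),np.median(Q[:,2]))
E
```

```text
[ 0.51440134 -0.08754429  0.10027036] -10.834769741236132
cheek 3108 [573.2 -95.9] [66.5 40.1] 79.1 off u,v [0.1 0.9]
cL 1867 [577.7 -72.1] [17.9 40.2] 79.8 off u,v [ 0.2 25.2]
cR 1241 [ 568.4 -122.7] [12.3 39.6] 79.8 off u,v [  0.4 -26.3]
guide 0
plate 9782 [514.8 -84.8] [100.7 210. ] 79.0 off u,v [-59.4   1. ]
14325
((534.1371459960938, -90.94359588623047), (43.44467544555664, 122.80022430419922), 81.35748291015625) 0.13510181861062548
```

View pics/w2.png

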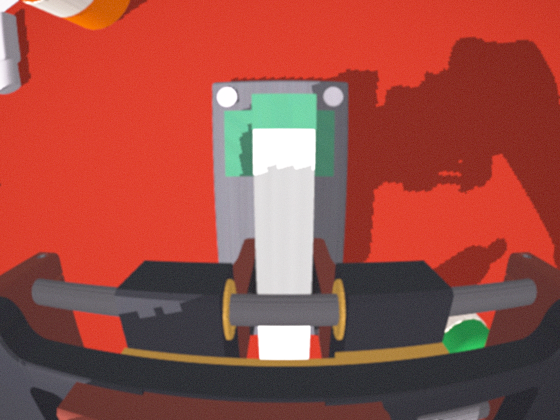

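```bash
python3 - <<'E'
from h import *
p,d,c=load('wrist');P=cloud('wrist',d,c)
T=np.array([514.4,-87.5]);t=np.radians(-10.8);e=np.array([np.cos(t),np.sin(t)]);n=np.array([-e[1],e[0]])
m=(abs(P[...,2]-.135)<.004); m[240:]=0; q=P[m]*1000; u=(q[:,:2]-T)@e; v=(q[:,:2]-T)@n
k=abs(v)<25; u,v=u[k],v[k]; print('u end',np.percentile(u,[99,99.9]),'v',np.percentile(v,[.5,50,99.5]))
for a,b in((20,35),(35,50),(50,65),(65,78)):
  w=v[(u>a)&(u<b)]; print(a,w.min(),w.max(),(w.min()+w.max())/2)
E
```

```text
u end [80.71570391 81.18080012] v [-12.20220424  -0.24477526  12.02453702]
20 -12.186055277535369 12.081088910293806 -0.052483183620781304
35 -12.029361246495993 12.119331807808825 0.04498528065641594
50 -12.263455282955738 12.095850594661735 -0.08380234414700105
65 -12.695591369724832 12.617686167633273 -0.03895260104577947
```

Call:
jog_arm:
  deltas:
    - [[-0.7,2.8,0,0.1,15],[-0.7,2.8,0,0.1,15],[-0.7,2.8,-8,0.1,15],[-0.7,2.8,-16,0.1,15],[-0.7,2.8,-20,0.1,15]]

```text
clock: 5.7
tcp_pos: [0.513, -0.083, 0.0792]
tcp_rot: [[0.983, -0.184, -0.002], [-0.184, -0.983, 0.0], [-0.002, 0.0, -1.0]]
wrist_force: [-0.0, -0.2, -3.7]
grip_width: 0.273
finger_force: 30.0
```

Call:
jog_arm:
  deltas:
    - [[0,0,-6,0,15],[0,0,-14,0,15],[0,0,-22,0,15],[0,0,-29,0,15],[0,0,-30,0,15]]

```text
clock: 6.2
tcp_pos: [0.513, -0.0829, 0.0493]
tcp_rot: [[0.983, -0.184, -0.002], [-0.184, -0.983, 0.0], [-0.002, 0.0, -1.0]]
wrist_force: [-0.6, 0.4, -2.9]
grip_width: 0.272
finger_force: 30.0
```

Call:
jog_arm:
  deltas:
    - [[0.7,-1.6,0,0,15],[0.7,-1.6,-4,0,15],[0.7,-1.6,-10,0,15],[0.7,-1.6,-14,0,15],[0.7,-1.6,-14,0,15]]

```text
clock: 6.7
tcp_pos: [0.5139, -0.0845, 0.0357]
tcp_rot: [[0.983, -0.184, -0.001], [-0.184, -0.983, 0.0], [-0.001, 0.0, -1.0]]
wrist_force: [0.6, 1.1, -3.1]
grip_width: 0.269
finger_force: 30.0
```

Call:
jog_arm:
  deltas:
    - [[0,0,-2,0,15],[0,0,-3,0,15],[0,0,-4,0,15],[0,0,-4,0,15],[0,0,-4,0,15]]

```text
clock: 7.2
tcp_pos: [0.5145, -0.0846, 0.0325]
tcp_rot: [[0.983, -0.184, 0.0], [-0.184, -0.983, -0.0], [0.0, 0.0, -1.0]]
wrist_force: [0.6, 0.4, -3.2]
grip_width: 0.271
finger_force: 30.0
```

Call:
jog_arm:
  deltas:
    - [[-0.8,0,-1,0,15],[-0.8,0,-2,0,15],[-0.8,0,-2,0,15],[-0.8,0,-2,0,15],[-0.8,0,-2,0,15]]

```text
clock: 7.7
tcp_pos: [0.5136, -0.0847, 0.0307]
tcp_rot: [[0.983, -0.184, 0.0], [-0.184, -0.983, -0.0], [0.0, 0.0, -1.0]]
wrist_force: [-4.7, 0.2, 4.1]
grip_width: 0.268
finger_force: 30.0
```

Call:
jog_arm:
  deltas:
    - [[0,0,0,0,30],[0,0,0,0,45],[0,0,0,0,45],[0,0,0,0,45],[0,0,10,0,45]]

```text
clock: 8.2
tcp_pos: [0.5127, -0.0845, 0.0398]
tcp_rot: [[0.983, -0.184, -0.002], [-0.184, -0.983, 0.0], [-0.002, 0.0, -1.0]]
wrist_force: [-1.1, 0.6, -0.2]
grip_width: 0.511
finger_force: 0.0
```

Call:
jog_arm:
  deltas:
    - [[0,0,30,0,45],[0,0,65,0,60],[0,0,100,0,60],[0,0,120,0,60],[0,0,120,0,60]]

```text
clock: 8.7
tcp_pos: [0.5159, -0.0849, 0.1642]
tcp_rot: [[0.983, -0.184, 0.007], [-0.184, -0.983, -0.001], [0.007, -0.001, -1.0]]
wrist_force: [0.5, 0.2, -0.3]
grip_width: 0.683
finger_force: 0.0
```

```bash
python3 - <<'E'
from h import *
snap('wrist','w3.png');s=sensors.read_state(); print(s['tcp_pos'],np.degrees(np.arctan2(s['tcp_rot'][1,0],s['tcp_rot'][0,0])))
p,d,c=load('wrist');P=cloud('wrist',d,c)
q=P.reshape(-1,3)*1000
B=np.array([573.25,-96.0]);t=np.radians(-10.8);e=np.array([np.cos(t),np.sin(t)]);n=np.array([-e[1],e[0]])
u=(q[:,:2]-B)@e; v=(q[:,:2]-B)@n; z=q[:,2]
for nm,m in dict(bar=(z>61)&(z<72)&(abs(v)<14)&(u>-150)&(u<40),cL=(z>63)&(z<72)&(v>15.5)&(v<40)&(abs(u)<40),cR=(z>63)&(z<72)&(v<-15.5)&(v>-40)&(abs(u)<40)).items():
    r=cv2.minAreaRect(np.c_[u,v][m].astype(np.float32)); print(nm,m.sum(),r,np.median(z[m]))
E
```

```text
[ 0.51464239 -0.08473215  0.162256  ] -10.59733453937153
bar 5131 ((-56.30685043334961, 0.21615314483642578), (24.700544357299805, 153.3829803466797), 89.80549621582031) 65.49652611252222
cL 1071 ((-0.03904533386230469, 24.454681396484375), (40.196659088134766, 17.25923728942871), 0.905677855014801) 67.47862263196225
cR 1092 ((0.16641807556152344, -24.48162078857422), (40.2155647277832, 17.955108642578125), 0.40674182772636414) 67.44867193893626
```

View pics/w3.png

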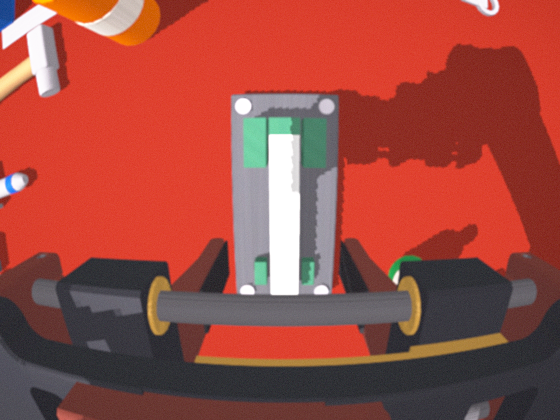

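The bar is seated: its top is at 65.5 mm and its front end is within 0.4 mm of nominal. The picture shows the bar between the cheeks at (285,140) and its tail in the guides at (285,270). Next is the pin.

```bash
python3 - <<'E'
from h import *
s=sensors.read_state(); print(s['qpos'],np.linalg.inv(imaging.calibration('wrist')['view'])[:3,3]-s['tcp_pos'])
E
```

```text
[  6.26299     17.06991842  -4.50262054 113.41121332   1.75541426
  49.36731668 -99.77771674] [ 0.06382455 -0.01198035  0.16272242]
```

Call:
jog_arm:
  deltas:
    - [[-5,25,0,6.3,60],[-10,50,0,12.6,60],[-15,75,0,19,60],[-20,95,0,25.3,60],[-24,115,0,31.6,60]]

```text
clock: 9.25
tcp_pos: [0.4883, 0.0312, 0.1592]
tcp_rot: [[0.932, 0.363, -0.002], [0.363, -0.932, -0.0], [-0.002, -0.001, -1.0]]
wrist_force: [-0.0, -0.2, 0.1]
grip_width: 0.685
finger_force: 0.0
```

Call:
jog_arm:
  deltas:
    - [[-5,25,0,6.3,60],[-10,50,0,12.6,60],[-15,75,0,19,60],[-20,95,0,25.3,60],[-24,115,0,31.6,60]]

```text
clock: 9.75
tcp_pos: [0.4643, 0.146, 0.1592]
tcp_rot: [[0.603, 0.798, -0.002], [0.798, -0.603, -0.001], [-0.002, -0.001, -1.0]]
wrist_force: [0.5, 0.2, 0.1]
grip_width: 0.679
finger_force: 0.0
```

Call:
jog_arm:
  deltas:
    - [[-5,25,0,6.3,60],[-10,50,0,12.6,60],[-15,65,0,19,60],[-20,80,0,25.3,60],[-23,86,0,31.6,60]]

```text
clock: 10.25
tcp_pos: [0.4412, 0.2327, 0.1593]
tcp_rot: [[0.094, 0.996, -0.002], [0.996, -0.094, 0.0], [-0.0, -0.002, -1.0]]
wrist_force: [0.0, -0.6, 0.5]
grip_width: 0.685
finger_force: 0.0
```

```bash
cat > pn.py <<'E'
from h import *
def pn(zl=12,zh=26):
    s=sensors.read_state(); print(s['tcp_pos'],np.degrees(np.arctan2(s['tcp_rot'][1,0],s['tcp_rot'][0,0])),s['qpos'])
    p,d,c=load('wrist');q=cloud('wrist',d,c)*1000
    # shank: points near the axis above 12 mm
    with np.errstate(invalid='ignore'): m=(q[...,2]>zl)&(q[...,2]<zh)&(abs(q[...,0]-444)<30)&(q[...,1]>195)&(q[...,1]<288)
    Q=q[m]; print(len(Q)); r=cv2.minAreaRect(Q[:,:2].astype(np.float32)); print(r,'y',Q[:,1].min(),Q[:,1].max(),'z99',np.percentile(Q[:,2],99))
    return q,m
if __name__=='__main__': snap('wrist','w4.png'); pn()
E
python3 pn.py
```

```text
[0.44075051 0.23307437 0.15929413] 84.93860059137585 [ -8.89566139  18.02653765 -30.80107812 114.77732866  11.76056959
  50.31060096 -51.09548979]
1267
((443.6622619628906, 250.58013916015625), (76.11119079589844, 15.469158172607422), 84.3322525024414) y 212.41641532409767 287.97720571820105 z99 24.836704023451215
```

View pics/w4.png

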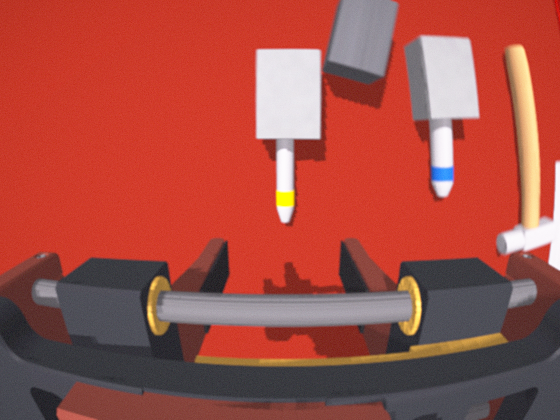

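The yellow band is at (286,199) and the rack mouth at y-pixel 138. The blue pin is off at (442,175). The shank axis passes through (443.7, 250.6) at 84.3°.

Call:
jog_arm:
  deltas:
    - [[2,10,-20,-0.6,50],[3.7,20,-50,-0.6,50],[3.7,26,-85,-0.6,50],[3.7,26,-110,-0.6,50],[3.7,26,-115,-0.6,50]]

```text
clock: 10.8
tcp_pos: [0.4439, 0.2555, 0.042]
tcp_rot: [[0.113, 0.994, -0.006], [0.994, -0.113, -0.003], [-0.004, -0.005, -1.0]]
wrist_force: [-0.0, -0.6, -0.0]
grip_width: 0.566
finger_force: 0.0
```

Call:
jog_arm:
  deltas:
    - [[0,0,-15,0,50],[0,0,-28,0,50],[0,0,-32,0,50],[0,0,-32,0,50],[0,0,-32,0,50]]

```text
clock: 11.3
tcp_pos: [0.4467, 0.2576, 0.0139]
tcp_rot: [[0.111, 0.994, 0.001], [0.994, -0.111, 0.0], [0.001, 0.001, -1.0]]
wrist_force: [0.0, -0.5, 0.9]
grip_width: 0.568
finger_force: 0.0
```

Call:
jog_arm:
  deltas:
    - [[-2,0,-5,0.6,50],[-2,0,-10,0.6,50],[-2,0,-11,0.6,50],[-2,0,-11,0.6,50],[-2,0,-11,0.6,40]]

```text
clock: 11.8
tcp_pos: [0.4444, 0.2574, 0.0024]
tcp_rot: [[0.101, 0.995, 0.0], [0.995, -0.101, 0.0], [0.0, 0.0, -1.0]]
wrist_force: [0.1, 0.2, -0.3]
grip_width: 0.512
finger_force: 0.0
```

Call:
jog_arm:
  deltas:
    - [[0,0,0,0,25],[0,0,0,0,10],[0,0,0,0,8],[0,0,0,0,8],[0,0,0,0,8]]
  squeeze: 20

```text
clock: 12.3
tcp_pos: [0.4444, 0.2574, 0.0025]
tcp_rot: [[0.101, 0.995, 0.0], [0.995, -0.101, 0.0], [0.0, 0.0, -1.0]]
wrist_force: [-0.4, 0.2, 0.3]
grip_width: 0.175
finger_force: 20.0
```

Call:
jog_arm:
  deltas:
    - [[0,0,0,0,8],[0,0,0,0,8],[0,0,0,0,8],[-1,-6,0,0,8],[-2,-15,0,0,8]]

```text
clock: 12.8
tcp_pos: [0.4422, 0.2426, 0.0024]
tcp_rot: [[0.1, 0.995, 0.0], [0.995, -0.1, 0.001], [0.001, 0.0, -1.0]]
wrist_force: [0.8, 0.6, -0.1]
grip_width: 0.174
finger_force: 20.0
```

Call:
jog_arm:
  deltas:
    - [[-2,-20,0,0,8],[-4,-40,0,0,8],[-6,-60,0,0,8],[-8,-80,0,0,8],[-9,-90,0,0,8]]

```text
clock: 13.3
tcp_pos: [0.4329, 0.1501, 0.0024]
tcp_rot: [[0.103, 0.995, -0.0], [0.995, -0.103, -0.001], [-0.001, -0.0, -1.0]]
wrist_force: [-0.2, 1.5, 0.3]
grip_width: 0.174
finger_force: 20.0
```

Call:
jog_arm:
  deltas:
    - [[0,0,0,0,8],[0,0,0,0,25],[0,0,0,0,45],[0,0,0,0,50],[0,0,0,0,50]]

```text
clock: 13.8
tcp_pos: [0.4333, 0.1532, 0.0024]
tcp_rot: [[0.1, 0.995, 0.0], [0.995, -0.1, 0.0], [0.0, 0.0, -1.0]]
wrist_force: [0.1, 0.7, -0.7]
grip_width: 0.506
finger_force: 0.0
```

Call:
jog_arm:
  deltas:
    - [[0,0,20,0,60],[0,0,50,0,60],[0,0,90,0,60],[0,0,130,0,60],[0,0,140,0,60]]

```text
clock: 14.3
tcp_pos: [0.4353, 0.1538, 0.1462]
tcp_rot: [[0.1, 0.995, 0.006], [0.995, -0.1, 0.002], [0.003, 0.006, -1.0]]
wrist_force: [0.3, 0.3, 0.3]
grip_width: 0.68
finger_force: 0.0
```

```bash
python3 - <<'E'
from h import *
snap('wrist','w5.png')
s=sensors.read_state(); print(s['tcp_pos'],np.degrees(np.arctan2(s['tcp_rot'][1,0],s['tcp_rot'][0,0])))
p,d,c=load('wrist');q=(cloud('wrist',d,c)*1000)
A=np.array([443.7,250.6])
for nm,zl,zh,y0,y1 in(('handle',26.5,34,100,275),('shank',12,26,100,190)):
    m=(q[...,2]>zl)&(q[...,2]<zh)&(abs(q[...,0]-436)<45)&(q[...,1]>y0)&(q[...,1]<y1); m[240:]=0
    Q=q[m]; r=cv2.minAreaRect(Q[:,:2].astype(np.float32)); print(nm,len(Q),r,'y',Q[:,1].min(),Q[:,1].max())
E
```

```text
[0.43527583 0.15356691 0.14577728] 84.22191535122089
handle 2390 ((439.7742919921875, 220.3758544921875), (59.120426177978516, 30.154312133789062), 83.9034194946289) y 189.6863823110683 251.1008947724651
shank 1306 ((432.8229064941406, 155.12660217285156), (69.57170104980469, 16.12055015563965), 84.43097686767578) y 119.72272892056039 189.92454770916862
```

View pics/w5.png

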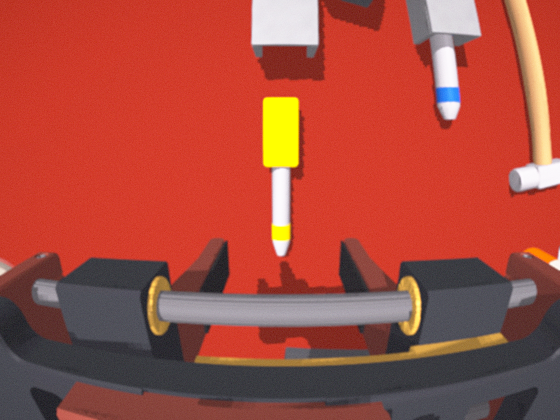

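The pin is out and lies flat. Its handle is at pixel (281,132), which is (439.8, 220.4) at 84.0°, and its tip points away from the rack. Next I grip the handle slightly ahead of its centre.

Call:
jog_arm:
  deltas:
    - [[2,25,0,-0.2,60],[4,50,-20,-0.2,60],[4,61,-50,-0.2,60],[4,61,-85,-0.2,60],[4,61,-100,-0.2,60]]

```text
clock: 14.85
tcp_pos: [0.4345, 0.2128, 0.0384]
tcp_rot: [[0.102, 0.995, -0.006], [0.995, -0.102, -0.002], [-0.003, -0.005, -1.0]]
wrist_force: [-0.4, 0.2, 1.1]
grip_width: 0.682
finger_force: 0.0
```

Call:
jog_arm:
  deltas:
    - [[0,0,0,0,60],[0,0,0,0,60],[0,0,0,0,60],[0,0,0,0,60],[0,0,0,0,60]]

```text
clock: 15.35
tcp_pos: [0.4379, 0.2135, 0.0432]
tcp_rot: [[0.105, 0.995, 0.001], [0.995, -0.105, 0.001], [0.001, 0.001, -1.0]]
wrist_force: [-0.4, -0.3, -0.4]
grip_width: 0.682
finger_force: 0.0
```

Call:
jog_arm:
  deltas:
    - [[1.3,1,-10,0,60],[1.3,1,-22,0,60],[1.3,1,-34,0,60],[1.3,1,-40,0,60],[1.3,1,-40,0,60]]

```text
clock: 15.85
tcp_pos: [0.4378, 0.2141, 0.0012]
tcp_rot: [[0.104, 0.995, -0.002], [0.995, -0.104, -0.001], [-0.001, -0.002, -1.0]]
wrist_force: [0.2, 0.0, -0.4]
grip_width: 0.679
finger_force: 0.0
```

Call:
jog_arm:
  deltas:
    - [[0,0,0,0,45],[0,0,0,0,20],[0,0,0,0,20],[0,0,0,0,20],[0,0,0,0,20]]
  squeeze: 50

```text
clock: 16.35
tcp_pos: [0.4388, 0.2145, 0.0026]
tcp_rot: [[0.104, 0.995, 0.0], [0.995, -0.104, 0.0], [0.0, 0.0, -1.0]]
wrist_force: [0.2, 0.8, 0.5]
grip_width: 0.333
finger_force: 50.0
```

Call:
jog_arm:
  deltas:
    - [[0,0,0,0,20],[0,0,10,0,20],[0,0,30,0,20],[0,0,60,0,20],[0,0,70,0,20]]

```text
clock: 16.85
tcp_pos: [0.4396, 0.2151, 0.0749]
tcp_rot: [[0.104, 0.995, 0.003], [0.995, -0.104, 0.002], [0.002, 0.003, -1.0]]
wrist_force: [-0.4, 0.2, -2.5]
grip_width: 0.336
finger_force: 50.0
```

Call:
jog_arm:
  deltas:
    - [[32,-30,0,-1,20],[64,-60,0,-2,20],[96,-90,0,-3,20],[128,-120,0,-4,20],[155,-145,0,-4.6,20]]

```text
clock: 17.35
tcp_pos: [0.5948, 0.0668, 0.072]
tcp_rot: [[0.186, 0.983, -0.0], [0.983, -0.186, -0.001], [-0.001, -0.0, -1.0]]
wrist_force: [-0.0, 0.4, -2.2]
grip_width: 0.339
finger_force: 50.0
```

Call:
jog_arm:
  deltas:
    - [[8,-7,-10,0,20],[8,-7,-25,0,20],[8,-7,-39,0,20],[8,-7,-39,0,20],[8,-7,-39,0,20]]

```text
clock: 17.85
tcp_pos: [0.6001, 0.064, 0.0327]
tcp_rot: [[0.181, 0.983, -0.002], [0.983, -0.181, 0.0], [0.0, -0.002, -1.0]]
wrist_force: [0.6, 0.1, -2.3]
grip_width: 0.341
finger_force: 50.0
```

```bash
python3 - <<'E'
from h import *
s=sensors.read_state(); print(s['tcp_pos'],np.degrees(np.arctan2(s['tcp_rot'][1,0],s['tcp_rot'][0,0])))
B=np.array([573.3,-96.0]);t=np.radians(79.4);n=np.array([np.cos(t),np.sin(t)]);e=np.array([n[1],-n[0]])
for cam in('top','side'):
    p,d,c=snap(cam,cam+'6.png'); q=cloud(cam,d,c).reshape(-1,3)*1000
    u=(q[:,:2]-B)@e; v=(q[:,:2]-B)@n; z=q[:,2]
    m=(abs(u)<14)&(v>40)&(v<136)&(z>30)&(z<60)
    print(cam,m.sum(),'v',v[m].min())
    for a,b in((50,65),(65,80),(80,100),(100,118),(118,136)):
        k=m&(v>a)&(v<b)
        if k.sum()>3: print(a,b,k.sum(),'u',np.round([u[k].min(),u[k].max()],1),'zmax',np.round(np.percentile(z[k],[50,90,100]),1),'u at top',u[k&(z>np.percentile(z[k],70))].mean().round(1))
    for nm,k in dict(L=(z>63)&(z<72)&(v>14)&(v<40)&(abs(u)<28),R=(z>63)&(z<72)&(v<-14)&(v>-40)&(abs(u)<28)).items():
        if k.sum()>20:
            r=cv2.minAreaRect(np.c_[u,v][k].astype(np.float32)); print(nm,k.sum(),np.round(r[0],1),np.round(r[1],1),round(r[2],1),'z',np.median(z[k]).round(1))
E
python3 -c "
import cv2
a=cv2.imread('pics/side6.png');b=cv2.imread('pics/top6.png')
x=cv2.resize(a[140:260,200:360],(400,300),interpolation=cv2.INTER_CUBIC);y=cv2.resize(b[100:220,240:400],(400,300),interpolation=cv2.INTER_CUBIC)
cv2.imwrite('pics/c6.png',cv2.hconcat([x,y]))"
```

```text
[0.60008123 0.06403162 0.03270544] 79.56529163828695Traceback (most recent call last):
  File "<stdin>", line 8, in <module>
    return umr_minimum(a, axis, None, out, keepdims, initial, where)
ValueError: zero-size array to reduction operation minimum which has no identity
[ WARN:0@0.008] global loadsave.cpp:275 findDecoder imread_('pics/side6.png'): can't open/read file: check file path/integrity
Traceback (most recent call last):
TypeError: 'NoneType' object is not subscriptable
```

```bash
cat > ck.py <<'E'
from h import *
import sys
tag=sys.argv[1]
s=sensors.read_state(); print(s['tcp_pos'],np.degrees(np.arctan2(s['tcp_rot'][1,0],s['tcp_rot'][0,0])))
B=np.array([573.3,-96.0]);t=np.radians(79.4);n=np.array([np.cos(t),np.sin(t)]);e=np.array([n[1],-n[0]])
T=s['tcp_pos'][:2]*1000; print('tcp u,v',(T-B)@e,(T-B)@n)
for cam in('wrist','side'):
    p,d,c=snap(cam,cam+tag+'.png'); q=cloud(cam,d,c).reshape(-1,3)*1000
    u=(q[:,:2]-B)@e; v=(q[:,:2]-B)@n; z=q[:,2]
    m=(abs(u)<16)&(v>36)&(v<136)&(z>32)&(z<62)
    print(cam,m.sum())
    for a,b in((40,52),(52,65),(65,80),(80,100),(100,118),(118,136)):
        k=m&(v>a)&(v<b)
        if k.sum()>3: print(a,b,k.sum(),'v',v[k].min().round(1),'u',np.round([u[k].min(),u[k].max()],1),'z',np.round(np.percentile(z[k],[0,50,90,100]),1),'u top',u[k&(z>np.percentile(z[k],70))].mean().round(1))
    for nm,k in dict(L=(z>63)&(z<72)&(v>14)&(v<40)&(abs(u)<28),R=(z>63)&(z<72)&(v<-14)&(v>-40)&(abs(u)<28)).items():
        if k.sum()>20:
            r=cv2.minAreaRect(np.c_[u,v][k].astype(np.float32)); print(nm,k.sum(),np.round(r[0],1),np.round(r[1],1),round(r[2],1),'z',np.median(z[k]).round(1))
a=cv2.imread(f'pics/side{tag}.png');b=cv2.imread(f'pics/wrist{tag}.png')
cv2.imwrite(f'pics/c{tag}.png',cv2.hconcat([cv2.resize(a[140:260,200:360],(400,300),interpolation=cv2.INTER_CUBIC),cv2.resize(b,(400,300),interpolation=cv2.INTER_AREA)]))
E
python3 ck.py 7
```

```text
[0.6008709  0.06383721 0.03339919] 79.53722845217685
tcp u,v -2.301856710309461 162.18135068461206
wrist 898
100 118 369 v 104.1 u [-10.4   5.2] z [46.3 52.7 54.  55.2] u top -2.3
118 136 529 v 118.0 u [-10.1   5.3] z [46.7 53.  54.2 55.1] u top -2.6
side 8
100 118 4 v 106.6 u [-8.6 -5. ] z [44.2 50.5 52.4 52.9] u top -8.4
L 68 [ 0.8 24.8] [41.4 21. ] 2.2 z 66.0
R 60 [ -0.1 -24. ] [19.9 39.7] 89.8 z 65.8
```

View pics/c7.png

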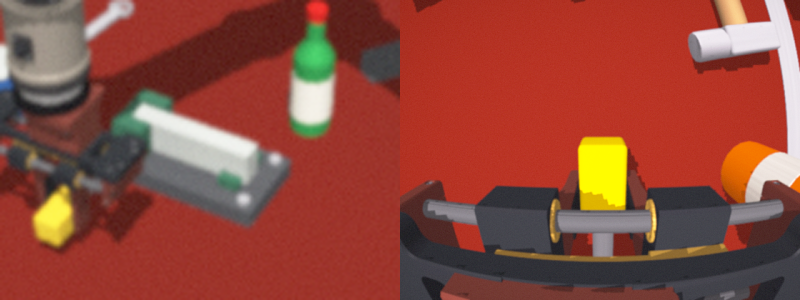

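Call:
jog_arm:
  deltas:
    - [[2.4,-0.4,-0.8,0,20],[2.4,-0.4,-0.8,0,20],[2.4,-0.4,-0.8,0,20],[1.5,-5,-0.8,0,20],[1,-8,-0.8,0,20]]

```text
clock: 18.5
tcp_pos: [0.6025, 0.0537, 0.0326]
tcp_rot: [[0.184, 0.983, -0.0], [0.983, -0.184, -0.0], [-0.0, -0.0, -1.0]]
wrist_force: [-0.2, 0.1, -2.6]
grip_width: 0.337
finger_force: 50.0
```

Call:
jog_arm:
  deltas:
    - [[0,0,0,0,20],[0,0,0,0,20],[0,0,0,0,20],[0,0,0,0,20],[0,0,0,0,20]]

```text
clock: 19.0
tcp_pos: [0.6026, 0.0546, 0.0326]
tcp_rot: [[0.184, 0.983, 0.0], [0.983, -0.184, 0.0], [0.0, -0.0, -1.0]]
wrist_force: [0.0, 0.1, -2.2]
grip_width: 0.338
finger_force: 50.0
```

Call:
jog_arm:
  deltas:
    - [[-1.5,-2,0,0,20],[-2,-6,0,0,20],[-2.5,-9,0,0,20],[-3.7,-14,0,0,20],[-4.7,-19.5,0,0,20]]

```text
clock: 19.5
tcp_pos: [0.5978, 0.0343, 0.0326]
tcp_rot: [[0.184, 0.983, -0.0], [0.983, -0.184, -0.0], [-0.0, -0.0, -1.0]]
wrist_force: [-0.0, 0.3, -2.6]
grip_width: 0.341
finger_force: 50.0
```

Call:
jog_arm:
  deltas:
    - [[0,0,0,0,20],[0,0,0,0,20],[0,0,0,0,20],[0,0,0,0,20],[0,0,0,0,20]]

```text
clock: 20.0
tcp_pos: [0.5979, 0.0352, 0.0326]
tcp_rot: [[0.183, 0.983, 0.0], [0.983, -0.183, 0.0], [0.0, 0.0, -1.0]]
wrist_force: [-0.3, -0.3, -1.4]
grip_width: 0.335
finger_force: 50.0
```

Call:
jog_arm:
  deltas:
    - [[-0.9,-5,0,0,20],[-1.8,-10,0,0,20],[-2.8,-15,0,0,20],[-3.7,-20,0,0,20],[-4.6,-25,0,0,20]]

```text
clock: 20.5
tcp_pos: [0.5932, 0.0092, 0.0326]
tcp_rot: [[0.184, 0.983, -0.0], [0.983, -0.184, -0.0], [-0.0, 0.0, -1.0]]
wrist_force: [-0.1, -0.1, -2.1]
grip_width: 0.339
finger_force: 50.0
```

Call:
jog_arm:
  deltas:
    - [[0,0,0,0,20],[-0.5,-3,0,0,20],[-0.9,-5,0,0,20],[-0.9,-5,0,0,20],[-0.9,-5,0,0,20]]

```text
clock: 21.0
tcp_pos: [0.5925, 0.005, 0.0326]
tcp_rot: [[0.184, 0.983, 0.0], [0.983, -0.184, 0.0], [0.0, 0.0, -1.0]]
wrist_force: [-0.1, 0.1, -1.2]
grip_width: 0.338
finger_force: 50.0
```

Call:
jog_arm:
  deltas:
    - [[-1.1,-4,0,0,20],[-1.9,-8,0,0,20],[-2.6,-12,0,0,20],[-3.4,-16,0,0,20],[-4.1,-20,0,0,20]]

```text
clock: 21.5
tcp_pos: [0.5882, -0.0156, 0.0326]
tcp_rot: [[0.184, 0.983, -0.0], [0.983, -0.184, -0.0], [-0.0, -0.0, -1.0]]
wrist_force: [-0.5, 0.3, -1.3]
grip_width: 0.339
finger_force: 50.0
```

Call:
jog_arm:
  deltas:
    - [[-0.7,-4,0,0,20],[-1.5,-8,0,0,20],[-2.2,-12,0,0,20],[-2.8,-15,0,0,20],[-2.8,-15,0,0,20]]

```text
clock: 22.0
tcp_pos: [0.5854, -0.0308, 0.0326]
tcp_rot: [[0.185, 0.983, -0.0], [0.983, -0.185, -0.0], [-0.0, -0.0, -1.0]]
wrist_force: [0.8, -0.6, -2.4]
grip_width: 0.337
finger_force: 50.0
```

Call:
jog_arm:
  deltas:
    - [[-0.4,-2,0,0,20],[-0.8,-4,0,0,20],[-1.1,-6,0,0,20],[-1.4,-7.5,0,0,20],[-1.6,-8.5,0,0,20]]

```text
clock: 22.5
tcp_pos: [0.5839, -0.0388, 0.0326]
tcp_rot: [[0.184, 0.983, -0.0], [0.983, -0.184, -0.0], [-0.0, -0.0, -1.0]]
wrist_force: [0.0, -0.9, -2.3]
grip_width: 0.34
finger_force: 50.0
```

Call:
jog_arm:
  deltas:
    - [[-0.1,-0.5,0,0,20],[-0.2,-1,0,0,20],[-0.3,-1.5,0,0,20],[-0.3,-1.5,0,0,20],[-0.3,-1.5,0,0,20]]

```text
clock: 23.0
tcp_pos: [0.5836, -0.04, 0.0326]
tcp_rot: [[0.184, 0.983, 0.0], [0.983, -0.184, 0.0], [0.0, 0.0, -1.0]]
wrist_force: [0.3, 1.0, -1.6]
grip_width: 0.34
finger_force: 50.0
```

Call:
jog_arm:
  deltas:
    - [[-0.1,-0.5,0,0,20],[-0.2,-1,0,0,20],[-0.2,-1,0,0,20],[-0.2,-1,0,0,20],[-0.2,-1,0,0,20]]

```text
clock: 23.5
tcp_pos: [0.5836, -0.0401, 0.0327]
tcp_rot: [[0.183, 0.983, 0.0], [0.983, -0.183, 0.001], [0.001, 0.0, -1.0]]
wrist_force: [0.9, 4.4, -3.1]
grip_width: 0.337
finger_force: 50.0
```

Call:
jog_arm:
  deltas:
    - [[-0.1,-0.5,0,0,20],[-0.2,-1,0,0,20],[-0.2,-1,0,0,20],[-0.2,-1,0,0,20],[-0.2,-1,0,0,20]]

```text
clock: 24.0
tcp_pos: [0.5836, -0.0401, 0.0327]
tcp_rot: [[0.183, 0.983, 0.001], [0.983, -0.183, 0.002], [0.002, 0.001, -1.0]]
wrist_force: [1.2, 6.2, -3.6]
grip_width: 0.338
finger_force: 50.0
```

Call:
jog_arm:
  deltas:
    - [[-0.2,-1,0,0,20],[-0.4,-2,0,0,20],[-0.4,-2,-0.5,0,20],[-0.4,-2,-1,0,20],[-0.4,-2,-1.3,0,20]]

```text
clock: 24.5
tcp_pos: [0.5838, -0.0402, 0.0323]
tcp_rot: [[0.181, 0.983, 0.002], [0.983, -0.181, 0.004], [0.004, 0.001, -1.0]]
wrist_force: [-0.1, 11.0, 4.0]
grip_width: 0.339
finger_force: 50.0
```

Call:
jog_arm:
  deltas:
    - [[0,0,0,0,20],[0,0,0,0,20],[0,0,0,0,20],[0,0,0,0,36],[0,0,0,0,44]]

```text
clock: 25.0
tcp_pos: [0.5829, -0.0455, 0.0315]
tcp_rot: [[0.184, 0.983, -0.0], [0.983, -0.184, -0.002], [-0.002, 0.0, -1.0]]
wrist_force: [0.2, 0.4, -0.5]
grip_width: 0.462
finger_force: 0.0
```

Call:
jog_arm:
  deltas:
    - [[0,0,0,0,46],[0,0,0,0,46],[0,0,0,0,46],[0,0,0,0,46],[0,0,0,0,46]]

```text
clock: 25.5
tcp_pos: [0.5828, -0.0442, 0.0313]
tcp_rot: [[0.184, 0.983, -0.0], [0.983, -0.184, -0.0], [-0.0, -0.0, -1.0]]
wrist_force: [-0.5, 0.5, -0.2]
grip_width: 0.528
finger_force: 0.0
```

Call:
jog_arm:
  deltas:
    - [[0,0,10,0,46],[0,0,40,0,46],[0,0,80,0,46],[0,0,120,0,50],[0,0,160,0,50]]

```text
clock: 26.0
tcp_pos: [0.5826, -0.0439, 0.1937]
tcp_rot: [[0.183, 0.983, 0.0], [0.983, -0.183, 0.0], [0.0, 0.0, -1.0]]
wrist_force: [0.6, -0.6, -0.4]
grip_width: 0.57
finger_force: 0.0
```

Call:
jog_arm:
  deltas:
    - [[-10,40,10,0,50],[-20,80,20,0,50],[-40,120,30,0,50],[-60,160,30,0,50],[-80,200,30,0,50]]

```text
clock: 26.5
tcp_pos: [0.502, 0.1575, 0.2226]
tcp_rot: [[0.184, 0.983, 0.002], [0.983, -0.184, 0.0], [0.001, 0.002, -1.0]]
wrist_force: [0.8, 0.6, 0.6]
grip_width: 0.564
finger_force: 0.0
```

```bash
python3 - <<'E'
from h import *
B=np.array([573.3,-96.0]);t=np.radians(79.4);n=np.array([np.cos(t),np.sin(t)]);e=np.array([n[1],-n[0]])
for cam in('top','side'):
    p,d,c=snap(cam,cam+'8.png'); q=cloud(cam,d,c).reshape(-1,3)*1000
    u=(q[:,:2]-B)@e; v=(q[:,:2]-B)@n; z=q[:,2]; col=p.reshape(-1,3).astype(int)
    k=(col[:,0]>150)&(col[:,1]>140)&(col[:,2]<90)&(abs(u)<25)&(v>20)&(v<130)&(z>20)
    if k.sum(): print(cam,k.sum(),'handle v',np.round([v[k].min(),v[k].max()],1),'u',np.round([u[k].min(),u[k].max()],1),'z',np.round(np.percentile(z[k],[50,95]),1))
    k=(v<-34)&(v>-80)&(abs(u)<14)&(z>35)&(z<60)
    if k.sum(): print('tip',k.sum(),v[k].min(),np.median(z[k]))
a=cv2.imread('pics/side8.png');b=cv2.imread('pics/top8.png')
cv2.imwrite('pics/c8.png',cv2.hconcat([cv2.resize(a[140:260,200:360],(400,300),interpolation=cv2.INTER_CUBIC),cv2.resize(b[110:230,230:390],(400,300),interpolation=cv2.INTER_CUBIC)]))
E
```

```text
top 303 handle v [33.9 92.2] u [-16.4  15.4] z [56.7 61.7]
tip 35 -51.42215249083768 52.939184784157604
side 224 handle v [34.2 96.9] u [-16.7  15.1] z [53.4 57.7]
```

View pics/c8.png

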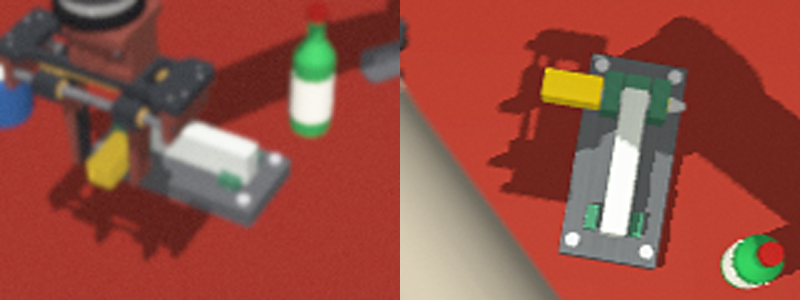

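Side (left) and top (right) crops: the bar is in the slot, and the yellow handle at (572,88) sits against the cheek, with the pin tip out the far side at (677,104). I want a closer look to confirm it is fully home.

Call:
jog_arm:
  deltas:
    - [[14,-43,0,0,50],[28,-87,0,0,50],[42,-130,0,0,50],[56,-174,0,0,50],[70,-215,0,0,50]]

```text
clock: 27.1
tcp_pos: [0.5731, -0.0621, 0.222]
tcp_rot: [[0.185, 0.983, 0.001], [0.983, -0.185, -0.001], [-0.001, 0.001, -1.0]]
wrist_force: [0.5, 1.2, 0.8]
grip_width: 0.567
finger_force: 0.0
```

Call:
jog_arm:
  deltas:
    - [[0,0,0,0,50],[0,0,0,0,50],[0,0,0,0,50],[0,0,0,0,50],[0,0,0,0,50]]

```text
clock: 27.6
tcp_pos: [0.5726, -0.0577, 0.2216]
tcp_rot: [[0.181, 0.983, 0.0], [0.983, -0.181, 0.0], [0.0, 0.0, -1.0]]
wrist_force: [-0.6, -0.5, 0.4]
grip_width: 0.567
finger_force: 0.0
```

```bash
python3 - <<'E'
from h import *
B=np.array([573.3,-96.0]);t=np.radians(79.4);n=np.array([np.cos(t),np.sin(t)]);e=np.array([n[1],-n[0]])
p,d,c=snap('wrist','w9.png'); q=cloud('wrist',d,c).reshape(-1,3)*1000
u=(q[:,:2]-B)@e; v=(q[:,:2]-B)@n; z=q[:,2]; col=p.reshape(-1,3).astype(int)
y=(col[:,0]>120)&(col[:,1]>110)&(col[:,2]<80)&(abs(u)<25)&(v>25)&(v<130)&(z>20)
print('handle',y.sum(),'v',np.percentile(v[y],[0,1,99,100]).round(1))
for a,b in((34,45),(45,60),(60,75),(75,92)):
    k=y&(v>a)&(v<b)&(abs(u)<10); print(a,b,np.percentile(z[k],[50,90]).round(1) if k.sum() else 0)
k=(z>63)&(z<72)&(v>14)&(v<40)&(abs(u)<28); print('cheekL',k.sum(),np.percentile(v[k],[1,99]).round(1))
a=cv2.imread('pics/w9.png'); cv2.imwrite('pics/c9.png',cv2.resize(a[60:270,140:420],(800,600),interpolation=cv2.INTER_CUBIC))
E
```

```text
handle 2435 v [32.2 35.6 93.4 93.8]
34 45 [58.4 59.3]
45 60 [ 58.  329.2]
60 75 [57. 58.]
75 92 [56.2 57.2]
cheekL 734 [14.9 32.8]
```

View pics/c9.png

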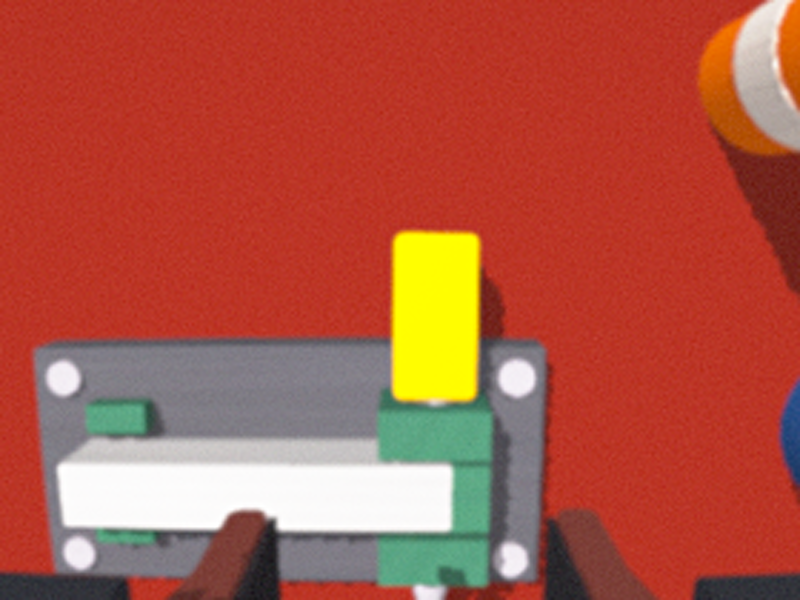

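The close-up shows the handle at (437,310) up against the cheek. It droops about 2.5° in the bore clearance, and its outer end is at 93.5 mm against a nominal 93 mm, so it is home. The bar is seated, and the can is standing. I'm handing in.

```bash
python3 -c "
from workcell import env
print(env.sign_off())"
```

```text
the job is handed in; nothing more can be done
None
```

The tie bar is seated in the clevis and the yellow pin is through both cheeks and the bar with its handle home. Everything is released, nothing else was touched, and I handed the job in at about 28 s; no verdict came back.

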